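# Slide a matching bar onto the chocolate casting guide

## Robot

A 6-joint arm with a two-finger parallel gripper is mounted at the origin on the work surface. World frame = base frame: x ahead of the robot, y to its left, z up, the work surface at z = 0. Lengths are in m, angles in rad, forces in N, time in s.
With the tool pointing down it reaches from about 0.35 to 0.775 m from the base axis. Payload 5.5 kg.
Tool frame: the origin (TCP) lies on the centre line of the jaws, within the pads' length; the fingertips stand 11 mm ahead of it and the grasp point (between the pads) lies 8 mm behind it; z points along the fingers, y is the line along which they close (so a half turn about z gives the same grasp; the last joint's range is limited). The gripper opens to 85 mm and grips with 20 to 120 N. Pads are 22 mm wide; open, the fingers measure 114 mm over their backs; the gripper's body (76 mm by 85 mm) begins 54 mm behind the grasp point. The pads swing forward as they close: fully open they stand 13 mm farther back than shut.
Start: joints at [1.023, 0.313, 0.046, 1.304, 0, 1.431], TCP at [0.228, 0.528, 0.242] pointing down, gripper open.
Joint ranges: [-2.76, 2.76], [-0.86, 1.69], [-1.03, 1.26], [-2.2, 2.34], [-1.47, 1.5], [-3.14, 3.14]. Speed limits (rad/s): [2.57, 2.57, 3.14, 3.14, 3.14, 3.14].

## Interface

Orientations are given as a unit quaternion [w, x, y, z].
In Python, from workcell import get_state, eyes, env gives the robot as it stands.
- The arm moves only by the shell command python3 -m inch 'ROWS' [OPENING] [FORCE]. ROWS is JSON, one flat list of numbers, 4 for each row, row after row: the shift along the tool's x, y, z in cm, then the turn about the tool's z in rad. A call has exactly 5 rows; each row shifts and turns the commanded pose from where the row before left it, along the tool's axes as they then stand; what a row does not reach is not made up. A row lasts 1/12 s, in which the tool goes at most 41.7 mm and 7.16 degrees, less where a joint would pass 70% of its speed; a pose out of reach is approached as far as the arm can. A call is refused whole if a number of a shift passes 4.17 or a number of a turn 0.125, either way. A call with a gripper value outside its range is refused whole. OPENING is the opening, from -1 (shut) to 1 (fully open), set as the call begins (- or left out, the last holds). The fingers move at their own pace and stop on an object; FORCE is the grip in N (left out, the last holds). Time passes only in rows, so rows that do not move let the fingers close, or fill a call up. It gives the time, the measured TCP pose, the force, the opening and the grip force at its end, in the units of the state.
- get_state(): the state, without advancing time (a new reading comes with each control period).
- eyes.read_camera(name): name is "side" or "top"; returns the picture (480x640x3 uint8, red, green, blue); there is no depth.
- eyes.camera_info(name): a dict with "fovy" (degrees; the focal length in pixels is half the picture's height over the tangent of half this angle, whatever the lens; pixels are square), "cx", "cy" (the principal point, pixels), "xyz" and "orientation" of the camera in the world. Camera axes: x right, y down, z forward; pixel columns grow to the right and rows downward; lengths in m; the calibration is good to about 2 mm. A picture is of the moment at which its call begins. camera_info takes no time and is no camera call.
- env.hand_in(): hands the job in; it is judged then, once.
The state is a dict: "clock": time; "joint_pos": joint angles; "qvel": joint speeds; "tau": joint torques, N m; "tcp_pos": TCP position; "orientation": TCP orientation; "wrist_force": force on the tool from outside, world axes, zero at the start; "ft_torque": the same for the moment, N m; "finger_gap": finger opening in m; "grip_force": force on a finger pad.
Only numpy, scipy, OpenCV 4.12 (cv2) and the standard library are available. Lean on these libraries where they do the work, as an engineer would, in place of code of your own. Each camera call takes 0.05 s, during which the arm holds its last target. There are 200 camera calls.

## Task

The chocolate slab on the marble board is to get a second layer, so its single-height guide bar must be raised like the doubled one across the slab. Take the loose bar of the same length as that guide, lay it flat on top of the guide in line with it but with about a third of its length sticking out past one end (either end), then slide it lengthwise along the guide, without lifting it off, until the two faces cover each other fully and the ends are flush, and let go. Leave the shorter and the longer bar where they lie.

Things in the scene. Friction and masses are not known exactly. Their poses are not given: they have to be found in the camera images.
- bar_mid (a point): Centre (14 mm above its underside) of the bar to use: a loose plain aluminium bar 120 mm long (its x axis), 32 mm wide and 28 mm high, 0.3 kg, flat on the steel table among two other bars, in any order. Same size as the guide. Grip it across its width, near the middle and by its upper half, so that the fingertips stay above the guide when it is laid down.
- guide_top (a point): Centre of the top face (48 mm above the table, z up) of the guide: an aluminium bar 120 mm long (x axis), 32 mm wide and 28 mm high, fixed near one edge of a fixed marble board 220 x 230 x 20 mm. Beside it, towards +y, a chocolate slab lower than it, then at 135 mm two such bars already stacked, 28 mm higher. A bar lying on the guide has its centre 14 mm above this point.
- short_bar_mid (a point): Centre of a loose aluminium bar that is too short: 70 mm long (x axis), 32 mm wide and 28 mm high, flat on the table. To be left alone.
- long_bar_mid (a point): Centre of a loose aluminium bar that is too long: 175 mm long (x axis), 32 mm wide and 28 mm high, flat on the table. To be left alone.
There are look-alikes about, which are no part of the job. Leave any black look-alike of the part that bears bar_mid alone.

How it is judged:
By the outcome, as a careful person would: the job done as asked, in the order asked, and still so for the second after the job is handed in, with the robot touching nothing.
It also fails if it takes over 38 s, if anything falls off the work surface, if the arm or the gripper's body presses on something with over 40 N, if the wrist force passes 120 N, or if a joint passes its speed limit or range.

## Working session

There is one attempt and no reset: what is moved stays moved. The work goes in short steps, Python scripts to look and compute and a shell command to move; the robot and the scene stay as the last step left them, time stands still between calls to the robot, and variables do not carry over. Pictures are saved under pics/ and viewed, at most 10 in all, crops included, and the job is handed in when it is done.

```bash
ls; mkdir -p pics; python3 - <<'E'
from workcell import get_state, eyes, env
import cv2
for n in("side","top"):
    print(n,eyes.camera_info(n)); cv2.imwrite(f"pics/{n}0.png",eyes.read_camera(n)[:,:,::-1])
print(get_state())
E
```

```text
pics
side {'fovy': 51.31530384254273, 'cx': 314.95007595780737, 'cy': 239.29065670991133, 'xyz': array([ 0.35001255, -0.76408679,  0.51725729]), 'orientation': array([-0.48258008,  0.87441648, -0.04332295,  0.02520722])}
top {'fovy': 55.09382049065263, 'cx': 318.61024383856767, 'cy': 246.44207797925887, 'xyz': array([ 0.28996009, -0.06946308,  0.80488223]), 'orientation': array([ 0.07405891, -0.69541645,  0.71369283, -0.03941803])}
{'clock': 0.1, 'joint_pos': array([ 1.02338503e+00,  3.13972844e-01,  4.51423594e-02,  1.30360629e+00,
       -3.50647310e-05,  1.43120153e+00]), 'qvel': array([-4.55540394e-04, -9.43553647e-04,  3.22185118e-03, -2.26232140e-05,
        2.70772373e-03,  1.79072833e-03]), 'tau': array([ 3.55406315e-03, -4.81726134e+01,  2.99242812e+01,  1.27216868e-02,
       -5.10059203e-05,  1.03227882e-05]), 'tcp_pos': array([0.22784467, 0.5274774 , 0.24149133]), 'orientation': array([-2.59732153e-04,  2.02498064e-01,  9.79282319e-01, -7.78209085e-04]), 'wrist_force': array([ 0.40118999, -0.46537485,  0.22304948]), 'ft_torque': array([-0.0058142 ,  0.05322953, -0.0033517 ]), 'grip_force': 0.0, 'finger_gap': 0.08508552611808169}
```

View pics/top0.png

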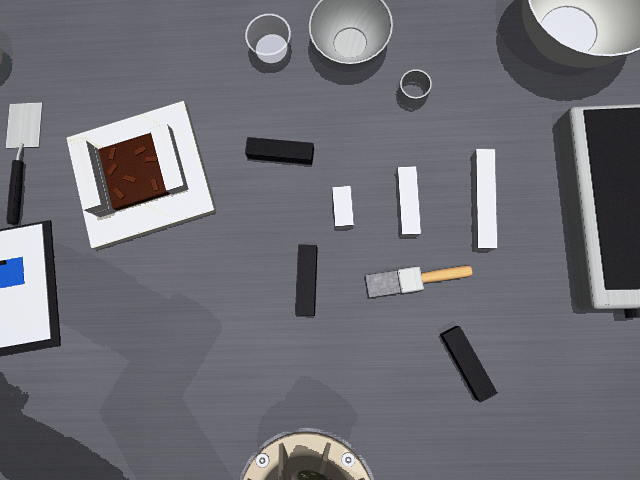

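View pics/side0.png

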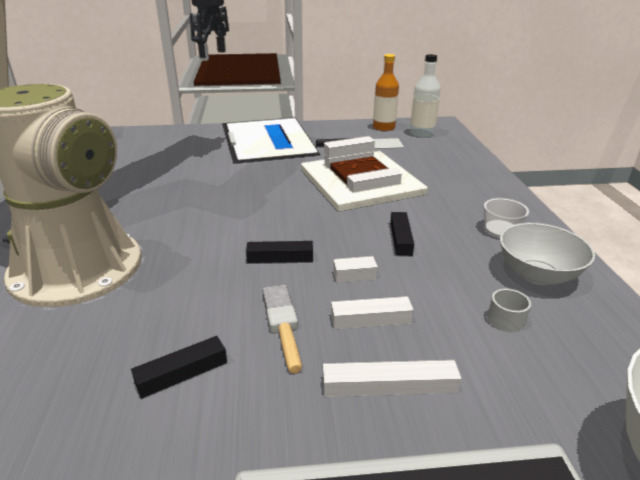

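The top picture shows three white (aluminium) bars: short at (343,208), medium at (409,201) and long at (484,199). Black look-alikes lie at (280,151), (307,280) and (468,364). The board is at (140,175), with the guide at about (170,158) and the doubled bars at (90,178). The medium one fits bar_mid: it is between the other two in length and matches the guide. I'll confirm this in one enlarged crop and measure it.

```bash
cat > h.py <<'E'
import numpy as np, cv2
from scipy.spatial.transform import Rotation as R
from workcell import get_state, eyes, env
def cam(n):
    c=eyes.camera_info(n); q=c['orientation']
    return c, R.from_quat([q[1],q[2],q[3],q[0]]).as_matrix(), 240/np.tan(np.radians(c['fovy']/2))
def ray(n,uv):
    c,M,f=cam(n); return c['xyz'], M@np.array([(uv[0]-c['cx'])/f,(uv[1]-c['cy'])/f,1])
def onplane(n,uv,z):
    o,d=ray(n,uv); return o+d*(z-o[2])/d[2]
def two(uvt,uvs):
    o1,d1=ray('top',uvt); o2,d2=ray('side',uvs)
    s=np.linalg.lstsq(np.c_[d1,-d2],o2-o1,rcond=None)[0]; a=o1+s[0]*d1;b=o2+s[1]*d2
    return (a+b)/2, np.linalg.norm(a-b)
def proj(n,p):
    c,M,f=cam(n); v=M.T@(np.array(p)-c['xyz']); return np.array([c['cx']+f*v[0]/v[2],c['cy']+f*v[1]/v[2]])
E
python3 - <<'E'
from h import *
t=cv2.imread('pics/top0.png'); s=cv2.imread('pics/side0.png')
def crop(im,x,y,w,h,k): return cv2.resize(im[y:y+h,x:x+w],(w*k,h*k),interpolation=cv2.INTER_NEAREST)
o=np.zeros((600,800,3),np.uint8)
o[:320,:320]=crop(t,60,95,160,160,2)
o[:320,320:800]=crop(s,296,130,132,80,4)[:320,:480] 
o[320:600,0:400]=crop(t,320,140,200,140,2)
o[320:600,400:800]=crop(s,310,250,200,140,2)
cv2.imwrite('pics/c1.png',o)
for n,im,box in(('top',t,(390,155,40,90)),('side',s,(325,290,95,42))):
    x,y,w,h=box; g=cv2.cvtColor(im[y:y+h,x:x+w],cv2.COLOR_BGR2GRAY)
    print(n,np.unique(g//8*8,return_counts=True))
E
```

```text
top (array([ 32,  40,  48,  56,  64,  72,  80,  88,  96, 104, 112, 120, 128,
       136, 144, 152, 160, 168, 176, 184, 192, 216, 224, 232, 240, 248],
      dtype=uint8), array([   1,   15,   14,  101,  120,   49,    8,    6,   31, 1424,  538,
         15,   21,    7,    3,    1,    8,    7,    3,    6,    2,    5,
         13,  693,  428,   81]))
side (array([ 88,  96, 104, 112, 120, 128, 136, 144, 152, 160, 168, 176, 184,
       192, 200, 208, 216, 224, 232, 240], dtype=uint8), array([  15,   12,   17,   16,   21,  210, 2117,  323,   63,   27,    9,
         21,   39,   16,   18,   29,   20,   55,   75,  887]))
```

View pics/c1.png

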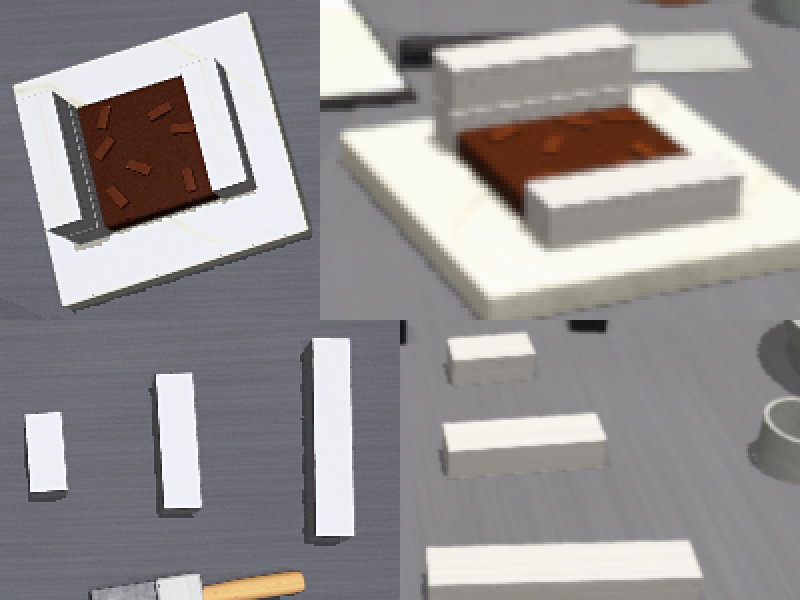

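The crop confirms it: the middle white bar at (409,201) in the top view and (371,313) in the side view is guide-length; the white ones either side are shorter and longer, and the black ones are look-alikes. The guide's top face has corners at about (152,129), (167,125), (183,187) and (170,193) in the top view. Next come the measurements.

```bash
python3 - <<'E'
from h import *
t=cv2.cvtColor(cv2.imread('pics/top0.png'),6); s=cv2.cvtColor(cv2.imread('pics/side0.png'),6)
T=[(152,129),(167.2,124.5),(183.2,186.5),(169.7,192.5)]; S=[(396,168),(401.5,174.3),(353,181.3),(347.2,175.2)]
print('guide'); P=[]
for a,b in zip(T,S):
    p,e=two(a,b); P.append(p); print(p.round(4),round(e,4),onplane('top',a,.048).round(4),onplane('side',b,.048).round(4))
print(np.mean(P,0))
def boxof(im,box,th):
    x,y,w,h=box; m=(im[y:y+h,x:x+w]>th).astype(np.uint8)
    c=max(cv2.findContours(m,0,2)[0],key=cv2.contourArea)
    r=cv2.approxPolyDP(c,4,True)[:,0]+[x,y]; q=cv2.boxPoints(cv2.minAreaRect(c))+[x,y]
    return r,q,np.mean(np.argwhere(m),0)[::-1]+[x,y]
for n,im,box,th in(('top',t,(390,155,40,90),210),('side',s,(325,290,95,42),222)):
    r,q,m=boxof(im,box,th); print(n,r.tolist(),q.round(1).tolist(),m)
    W=np.array([onplane(n,u,.028) for u in q]); print(W.round(4).tolist(),onplane(n,m,.028))
    if n=='top': mt=m
    else: print('mid',two(mt,m))
E
```

```text
guide
[0.6358 0.2574 0.0494] 0.006 [0.6332 0.2578 0.048 ] [0.6401 0.2627 0.048 ]
[0.6435 0.2316 0.0458] 0.0037 [0.6404 0.2306 0.048 ] [0.6443 0.2282 0.048 ]
[0.5276 0.1983 0.0496] 0.0053 [0.5254 0.1987 0.048 ] [0.531  0.2031 0.048 ]
[0.5173 0.2201 0.0541] 0.0071 [0.5155 0.2222 0.048 ] [0.5233 0.235  0.048 ]
[0.58106268 0.22683868 0.04973769]
top [[398, 167], [402, 233], [419, 233], [415, 167]] [[397.5, 167.0], [415.7, 165.8], [420.2, 232.9], [402.0, 234.1]] [408.85081967 200.10737705]
[[0.5527, -0.1736, 0.028], [0.5537, -0.2051, 0.028], [0.4346, -0.2061, 0.028], [0.4334, -0.1753, 0.028]] [ 0.49263269 -0.19003561  0.028     ]
side [[411, 309], [407, 297], [332, 302], [335, 314]] [[331.9, 301.8], [410.3, 296.4], [411.2, 309.7], [332.8, 315.1]] [371.29354207 305.75244618]
[[0.4368, -0.1727, 0.028], [0.5598, -0.1715, 0.028], [0.5529, -0.2028, 0.028], [0.4341, -0.2035, 0.028]] [ 0.49503104 -0.18789593  0.028     ]
mid (array([ 0.49342916, -0.18988827,  0.02942679]), np.float64(0.0022624478920029857))
```

The bar centre is at (0.493, -0.190), its top at about 29 mm, yaw about 0.6°. The guide top centre is at about (0.579, 0.228) and 49 mm, yaw about 15°. I'll turn the tool to align with the bar, then travel above it.

```bash
python3 -m inch '[0,0,0,-0.084,0,0,0,-0.084,0,0,0,-0.084,0,0,0,-0.084,0,0,0,-0.084]' 1 60
python3 -m inch '[-1.3,-3.6,0,0,-1.3,-3.6,0,0,-1.3,-3.6,0,0,-1.3,-3.6,0,0,-1.3,-3.6,0,0]'
python3 -m inch '[-1.3,-3.6,0,0,-1.3,-3.6,0,0,-1.3,-3.6,0,0,-1.3,-3.6,0,0,-1.3,-3.6,0,0]'
python3 -m inch '[-1.3,-3.6,0,0,-1.3,-3.6,0,0,-1.3,-3.6,0,0,-1.3,-3.6,0,0,-1.3,-3.6,0,0]'
python3 - <<'E'
from h import *
st=get_state(); q=st['orientation']; M=R.from_quat([q[1],q[2],q[3],q[0]]).as_matrix()
print(st['tcp_pos'],st['wrist_force'],M.round(4))
d=M.T@(np.array([.493,-.19,.10])-st['tcp_pos'])*100; print('cm to above bar',d)
B=[onplane('top',u,.02)[:2] for u in [(66.5,138),(184,101),(214,211.5),(91.5,247.5)]]
for i in range(4):
    v=B[(i+1)%4]-B[i]; print(np.linalg.norm(v),np.degrees(np.arctan2(v[1],v[0])))
E
```

```text
clock: 0.52
tcp_pos: [0.2279, 0.5276, 0.2417]
orientation: [-0.0, -0.008, 1.0, -0.0]
wrist_force: [-0.6, 0.0, -0.2]
finger_gap: 0.0854
grip_force: 0.0
clock: 0.93
tcp_pos: [0.2951, 0.347, 0.2418]
orientation: [-0.0, -0.007, 1.0, -0.0]
wrist_force: [1.1, 0.4, 0.9]
finger_gap: 0.0851
grip_force: 0.0
clock: 1.35
tcp_pos: [0.3623, 0.1677, 0.2422]
orientation: [-0.0, -0.006, 1.0, 0.0]
wrist_force: [0.6, 0.3, 0.2]
finger_gap: 0.0854
grip_force: 0.0
clock: 1.77
tcp_pos: [0.4296, -0.0116, 0.2422]
orientation: [-0.0, -0.006, 1.0, 0.0]
wrist_force: [0.4, 0.3, 0.1]
finger_gap: 0.0856
grip_force: 0.0
[ 0.4296116  -0.01161383  0.24215727] [0.36715997 0.33847827 0.1019002 ] [[-9.999e-01 -1.190e-02 -1.000e-04]
 [-1.190e-02  9.999e-01  3.000e-04]
 [ 1.000e-04  3.000e-04 -1.000e+00]]
cm to above bar [ -6.12744438 -17.91633771  14.21067637]
0.22831841688413357 -74.02794006588054
0.22026040261412477 -164.3496914055341
0.22678353153759517 104.83917307983775
0.2157733920288206 16.062959281253185
```

```bash
python3 -m inch '[-1.2,-3.6,0,0,-1.2,-3.6,0,0,-1.2,-3.6,0,0,-1.2,-3.6,0,0,-1.3,-3.5,0,0]'
python3 -m inch '[0,0,3,0,0,0,3,0,0,0,3,0,0,0,3,0,0,0,2.2,0]'
python3 -m inch '[0,0,0,0,0,0,0,0,0,0,0,0,0,0,0,0,0,0,0,0]'
python3 - <<'E'
from h import *
t=eyes.read_camera('top')[:,:,::-1];s=eyes.read_camera('side')[:,:,::-1]
o=np.hstack([cv2.resize(t[120:290,330:500],(400,400)),cv2.resize(s[200:370,285:455],(400,400))])
cv2.imwrite('pics/c2.png',o); st=get_state(); print(st['tcp_pos'])
E
```

```text
clock: 2.18
tcp_pos: [0.4927, -0.1899, 0.2419]
orientation: [-0.0, -0.006, 1.0, 0.0]
wrist_force: [0.6, 0.9, 1.4]
finger_gap: 0.0858
grip_force: 0.0
clock: 2.6
tcp_pos: [0.4914, -0.1874, 0.0973]
orientation: [-0.001, -0.006, 1.0, 0.001]
wrist_force: [0.6, -0.1, -0.8]
finger_gap: 0.0856
grip_force: 0.0
clock: 3.02
tcp_pos: [0.4941, -0.1886, 0.1021]
orientation: [0.002, -0.006, 1.0, -0.001]
wrist_force: [-0.3, 0.4, -0.4]
finger_gap: 0.0852
grip_force: 0.0
[ 0.49367434 -0.18834239  0.10165798]
```

View pics/c2.png

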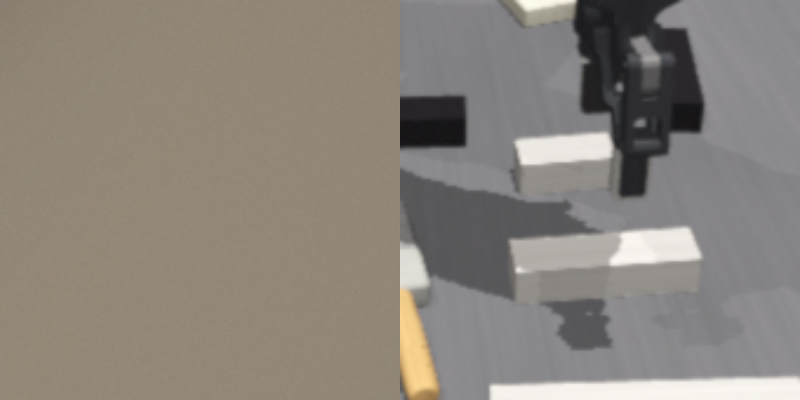

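The top view is blocked by the arm. The side view shows the fingers above and straddling the bar (bar at about (370,313) px, untouched). Descend and grip.

```bash
python3 -m inch '[0,-0.1,2,0,0,0,2,0,0,0,1.6,0,0,0,1,0,0,0,0.6,0]'
python3 -m inch '[0,0,0.6,0,0,0,0.5,0,0,0,0.2,0,0,0,0,0,0,0,0,0]'
python3 -m inch '[0,0,0,0,0,0,0,0,0,0,0,0,0,0,0,0,0,0,0,0]' -1 60
python3 -m inch '[0,0,0,0,0,0,0,0,0,0,0,0,0,0,0,0,0,0,0,0]'
```

```text
clock: 3.53
tcp_pos: [0.4924, -0.1887, 0.0275]
orientation: [-0.0, -0.006, 1.0, 0.0]
wrist_force: [-0.4, 1.0, 0.0]
finger_gap: 0.0853
grip_force: 0.0
clock: 3.95
tcp_pos: [0.4931, -0.1891, 0.0157]
orientation: [0.0, -0.006, 1.0, -0.0]
wrist_force: [-0.3, 0.3, 0.4]
finger_gap: 0.0853
grip_force: 0.0
clock: 4.37
tcp_pos: [0.4932, -0.189, 0.0158]
orientation: [0.0, -0.006, 1.0, -0.0]
wrist_force: [-1.5, 0.4, -2.2]
finger_gap: 0.031
grip_force: 60.7
clock: 4.78
tcp_pos: [0.4932, -0.189, 0.0157]
orientation: [0.0, -0.006, 1.0, -0.0]
wrist_force: [0.3, 1.7, 5.5]
finger_gap: 0.0308
grip_force: 61.7
```

```bash
python3 -m inch '[0,0,-1,0,0,0,-3,0,0,0,-4,0,0,0,-4,0,0,0,-3,0]'
python3 -m inch '[-0.35,2,0,0,-0.35,2.7,0,0,-0.35,2.7,0,0,-0.35,2.7,0,0,-0.35,2.7,0,0]'
python3 -m inch '[-0.35,2.7,0,0,-0.35,2.7,0,0,-0.35,2.7,0,0,-0.35,2.7,0,0,-0.35,2.7,0,0]'
python3 -m inch '[-0.35,2.7,0,0,-0.35,2.7,0,0,-0.35,2.7,0,0,-0.35,2.7,0,0,-0.35,3.4,0,0]'
python3 -m inch '[0,0,0,-0.052,0,0,0,-0.052,0,0,0,-0.052,0,0,0,-0.052,0,0,0,-0.051]'
python3 - <<'E'
from h import *
st=get_state(); q=st['orientation']; M=R.from_quat([q[1],q[2],q[3],q[0]]).as_matrix()
print(st['tcp_pos'],M.round(4))
t=eyes.read_camera('top')[:,:,::-1];s=eyes.read_camera('side')[:,:,::-1]
cv2.imwrite('pics/t3.png',t);cv2.imwrite('pics/s3.png',s)
o=np.hstack([cv2.resize(t[80:280,40:240],(400,400)),cv2.resize(s[50:210,290:450],(400,400))])
cv2.imwrite('pics/c3.png',o)
E
```

```text
clock: 5.2
tcp_pos: [0.4927, -0.1889, 0.1682]
orientation: [0.0, -0.006, 1.0, -0.0]
wrist_force: [1.2, -0.9, -2.9]
finger_gap: 0.0305
grip_force: 60.9
clock: 5.62
tcp_pos: [0.508, -0.0595, 0.1652]
orientation: [-0.001, -0.006, 1.0, 0.0]
wrist_force: [0.2, -0.8, -1.7]
finger_gap: 0.0311
grip_force: 60.8
clock: 6.03
tcp_pos: [0.5238, 0.0758, 0.1651]
orientation: [-0.001, -0.006, 1.0, -0.0]
wrist_force: [-0.3, 0.3, -2.9]
finger_gap: 0.0306
grip_force: 60.8
clock: 6.45
tcp_pos: [0.5397, 0.217, 0.165]
orientation: [-0.001, -0.006, 1.0, -0.001]
wrist_force: [1.3, 0.3, -1.8]
finger_gap: 0.0309
grip_force: 60.8
clock: 6.87
tcp_pos: [0.5395, 0.2166, 0.1648]
orientation: [-0.001, -0.137, 0.991, -0.0]
wrist_force: [-0.4, -0.6, -1.6]
finger_gap: 0.0308
grip_force: 60.9
[0.53953814 0.21664004 0.16484259] [[-9.626e-01 -2.708e-01 -1.900e-03]
 [-2.708e-01  9.626e-01 -6.000e-04]
 [ 2.000e-03 -1.000e-04 -1.000e+00]]
```

View pics/c3.png

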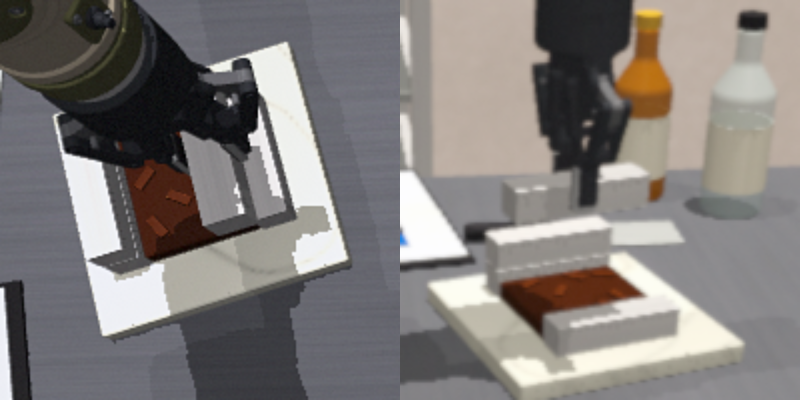

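The bar hangs over the guide and parallel to it (top view, bar at about (150,165), guide behind at (180,170)). The side view shows it held level. I'll lower it to about 12 mm above the guide and compare edges.

```bash
python3 -m inch '[0,0,1.5,0,0,0,2.5,0,0,0,2.5,0,0,0,1.6,0,0,0,0.7,0]'
python3 -m inch '[0,0,0,0,0,0,0,0,0,0,0,0,0,0,0,0,0,0,0,0]'
python3 - <<'E'
from h import *
st=get_state(); q=st['orientation']; M=R.from_quat([q[1],q[2],q[3],q[0]]).as_matrix()
print(st['tcp_pos'],M.round(4).tolist())
t=eyes.read_camera('top')[:,:,::-1];s=eyes.read_camera('side')[:,:,::-1]
cv2.imwrite('pics/t4.png',t);cv2.imwrite('pics/s4.png',s)
o=np.hstack([cv2.resize(t[110:230,120:200],(400,600),interpolation=2),np.vstack([cv2.resize(s[130:205,320:420],(400,300),interpolation=2),np.zeros((300,400,3),np.uint8)])])
cv2.imwrite('pics/c4.png',o)
E
```

```text
clock: 7.38
tcp_pos: [0.5381, 0.216, 0.0744]
orientation: [-0.003, -0.134, 0.991, -0.0]
wrist_force: [-1.4, 0.1, -2.9]
finger_gap: 0.0305
grip_force: 60.8
clock: 7.8
tcp_pos: [0.5413, 0.2169, 0.0787]
orientation: [0.001, -0.135, 0.991, 0.0]
wrist_force: [0.8, 0.2, -2.2]
finger_gap: 0.0306
grip_force: 60.8
[0.54133033 0.216916   0.07865502] [[-0.9635, -0.2678, 0.0024], [-0.2678, 0.9635, 0.0006], [-0.0025, -0.0, -1.0]]
```

View pics/c4.png

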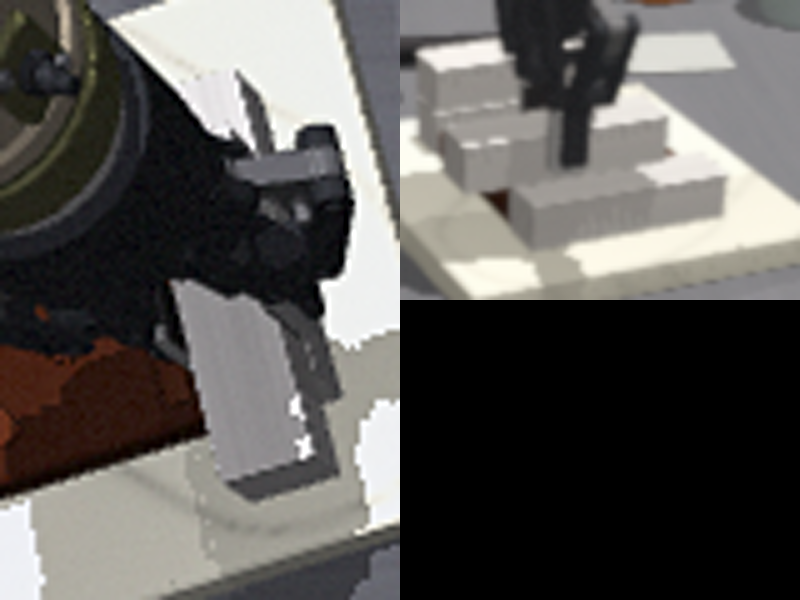

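```bash
python3 - <<'E'
from h import *
a=np.radians(15.54); u=np.array([np.cos(a),np.sin(a),0]); v=np.array([-u[1],u[0],0]); z=np.array([0,0,1])
c=np.array([.5413,.2169,0]); zb=.0787-.0157
for nm,l,w,h in(('-x-y top',-1,-1,.028),('-x-y bot',-1,-1,0),('+x-y top',1,-1,.028),('-x+y top',-1,1,.028)):
    p=c+.06*l*u+.016*w*v+z*(zb+h); print('bar',nm,'side',proj('side',p).round(1),'top',proj('top',p).round(1))
g=np.array([.580,.228,.048])
for l,w in((-1,-1),(1,-1),(-1,1),(1,1)):
    p=g+.06*l*u+.016*w*v; print('guide',l,w,'side',proj('side',p).round(1),'top',proj('top',p).round(1))
E
```

```text
bar -x-y top side [334.7 167.1] top [181.7 200.9]
bar -x-y bot side [334.4 179.3] top [187.4 205.2]
bar +x-y top side [386.  158.9] top [164.5 134.3]
bar -x+y top side [328.8 161.3] top [162.9 206.7]
guide -1 -1 side [351.4 182.7] top [184.5 185.8]
guide 1 -1 side [400.5 174.3] top [168.3 123.6]
guide -1 1 side [345.3 176.8] top [166.8 191.2]
guide 1 1 side [393.5 168.7] top [151.1 128.9]
```

```bash
cat > edge.py <<'E'
from h import *
def off(im,n,A,B,sgn=0,r=5,f=(.12,.88)):
    """median offset (px) of the strongest grey step from projected edge A-B, along its normal"""
    a,b=proj(n,A),proj(n,B); d=(b-a)/np.linalg.norm(b-a); nn=np.array([-d[1],d[0]]); k=np.arange(-r,r+.01,.25); o=[]
    for t in np.linspace(*f,25):
        p=(a+t*(b-a))[:,None]+nn[:,None]*k
        g=np.gradient(cv2.GaussianBlur(cv2.remap(im,p[0][None].astype(np.float32),p[1][None].astype(np.float32),1).astype(np.float32),(5,1),0)[0])
        g=g*sgn if sgn else abs(g)
        if g.max()>3: o.append(k[g.argmax()])
    return (np.median(o).round(2),np.std(o).round(2),nn.round(2)) if o else None
def corners(c,zt,yaw):
    a=np.radians(yaw); u=np.array([np.cos(a),np.sin(a),0]); v=np.array([-u[1],u[0],0])
    return {(l,w):np.array([c[0],c[1],zt])+.06*l*u+.016*w*v for l in(-1,1) for w in(-1,1)}
E
python3 - <<'E'
from edge import *
L=lambda f:cv2.imread('pics/'+f,0)
t0,s0,t4,s4=[L(f) for f in('top0.png','side0.png','t4.png','s4.png')]
def rep(nm,t,s,C,tf=(.12,.88),sf=(.12,.88)):
    for e,(p,q) in {'-y':((-1,-1),(1,-1)),'+y':((-1,1),(1,1)),'-x':((-1,-1),(-1,1)),'+x':((1,-1),(1,1))}.items():
        print(nm,e,'top',off(t,'top',C[p],C[q],f=tf if e[1]=='y' else (.15,.85)),'side',off(s,'side',C[p],C[q],f=sf if e[1]=='y' else (.15,.85)))
    D={k:x-[0,0,.014] for k,x in C.items()}
    dn=[0,0,.028]; print(nm,'vert +x-y side',off(s,'side',C[1,-1],C[1,-1]-dn,f=(.2,.8)),'vert -x-y',off(s,'side',C[-1,-1],C[-1,-1]-dn,f=(.2,.8)),'vert -x+y',off(s,'side',C[-1,1],C[-1,1]-dn,f=(.2,.8)))
rep('guide',t0,s0,corners((.58,.228),.048,15.54))
rep('bar',t4,s4,corners((.5413,.2169),.091,15.54),tf=(.05,.35),sf=(.1,.4))
C=corners((.493,-.19),.028,.6); rep('bar0',t0,s0,C)
E
```

```text
guide -y top (np.float64(-1.0), np.float64(1.76), array([ 0.97, -0.25])) side (np.float64(-1.0), np.float64(0.22), array([0.17, 0.99]))
guide +y top (np.float64(-1.0), np.float64(0.25), array([ 0.97, -0.25])) side (np.float64(-1.5), np.float64(0.22), array([0.17, 0.99]))
guide -x top (np.float64(1.5), np.float64(0.21), array([-0.29, -0.96])) side (np.float64(1.75), np.float64(2.86), array([ 0.7 , -0.72]))
guide +x top (np.float64(0.75), np.float64(1.96), array([-0.29, -0.96])) side (np.float64(-3.38), np.float64(1.66), array([ 0.62, -0.78]))
guide vert +x-y side (np.float64(-0.5), np.float64(0.16), array([-0.99, -0.1 ])) vert -x-y (np.float64(2.75), np.float64(1.76), array([-1.  , -0.05])) vert -x+y (np.float64(1.25), np.float64(1.84), array([-1.  , -0.04]))
bar -y top (np.float64(0.5), np.float64(0.25), array([ 0.97, -0.25])) side (np.float64(0.0), np.float64(0.25), array([0.16, 0.99]))
bar +y top (np.float64(0.75), np.float64(1.59), array([ 0.97, -0.24])) side (np.float64(-2.75), np.float64(2.46), array([0.15, 0.99]))
bar -x top (np.float64(0.25), np.float64(0.94), array([-0.29, -0
[... 433 characters left out ...]
top (np.float64(-0.25), np.float64(0.24), array([ 1.  , -0.07])) side (np.float64(-1.0), np.float64(0.21), array([0.07, 1.  ]))
bar0 +y top (np.float64(0.25), np.float64(0.27), array([ 1.  , -0.06])) side (np.float64(-1.25), np.float64(0.21), array([0.07, 1.  ]))
bar0 -x top (np.float64(0.5), np.float64(0.17), array([-0.04, -1.  ])) side (np.float64(1.5), np.float64(0.22), array([ 0.98, -0.21]))
bar0 +x top (np.float64(0.0), np.float64(0.16), array([-0.05, -1.  ])) side (np.float64(1.75), np.float64(0.17), array([ 0.92, -0.39]))
bar0 vert +x-y side None vert -x-y (np.float64(1.75), np.float64(1.79), array([-1.  , -0.03])) vert -x+y (np.float64(-3.25), np.float64(0.72), array([-1.  , -0.02]))
```

Relative to the held bar, the guide lies about 2.5 mm further along tool +y. Correct that and lower gently.

```bash
python3 -m inch '[0,0.25,0.4,0,0,0,0.4,0,0,0,0.3,0,0,0,0.1,0,0,0,0,0]'
python3 -m inch '[0,0,0.1,0,0,0,0.1,0,0,0,0.1,0,0,0,0,0,0,0,0,0]'
python3 - <<'E'
from edge import *
st=get_state(); print(st['tcp_pos'],st['wrist_force'])
t=eyes.read_camera('top')[:,:,::-1];s=eyes.read_camera('side')[:,:,::-1]
cv2.imwrite('pics/t5.png',t);cv2.imwrite('pics/s5.png',s)
o=np.hstack([cv2.resize(t[150:230,140:200],(375,500),interpolation=2),cv2.resize(s[140:205,325:410],(425,325),interpolation=2)[:,:]if 0 else cv2.copyMakeBorder(cv2.resize(s[140:205,325:410],(425,325),interpolation=2),0,175,0,0,0)])
cv2.imwrite('pics/c5.png',o)
E
```

```text
clock: 8.32
tcp_pos: [0.5392, 0.219, 0.0646]
orientation: [-0.001, -0.135, 0.991, -0.0]
wrist_force: [0.0, -0.1, -1.3]
finger_gap: 0.0309
grip_force: 60.9
clock: 8.73
tcp_pos: [0.5399, 0.2191, 0.0637]
orientation: [0.001, -0.135, 0.991, 0.0]
wrist_force: [-3.0, -1.3, 6.7]
finger_gap: 0.0313
grip_force: 62.1
[0.53987955 0.21908822 0.06371692] [-2.99458056 -1.32749707  6.71258511]
```

View pics/c5.png

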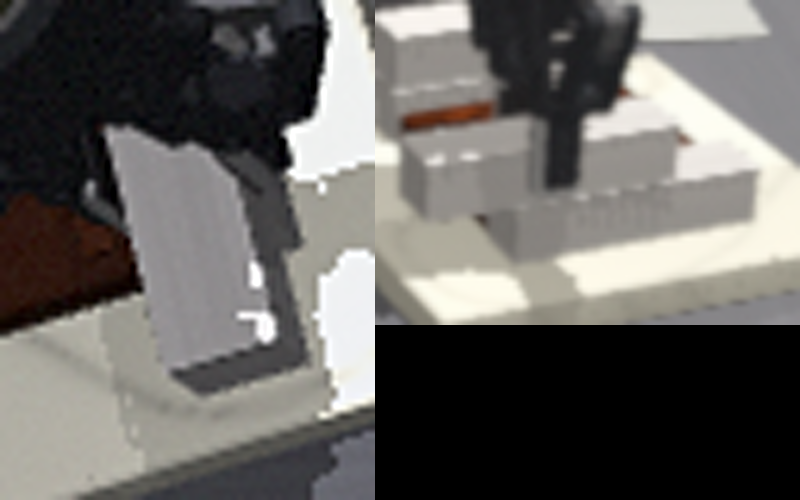

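The bar rests on the guide with light contact (+7 N, z as expected). It is laterally in line, with about 41–43 mm sticking out past the -x end (side-view end step at about (350,185) px to (335,175) px). Slide 38 mm, then measure the rest.

```bash
python3 -m inch '[-0.3,0,0,0,-0.4,0,0,0,-0.4,0,0,0,-0.4,0,0,0,-0.4,0,0,0]'
python3 -m inch '[-0.4,0,0,0,-0.4,0,0,0,-0.4,0,0,0,-0.4,0,0,0,-0.3,0,0,0]'
python3 -m inch '[0,0,0,0,0,0,0,0,0,0,0,0,0,0,0,0,0,0,0,0]'
python3 - <<'E'
from edge import *
st=get_state(); print(st['tcp_pos'],st['wrist_force'],st['orientation'])
t=eyes.read_camera('top')[:,:,::-1];s=eyes.read_camera('side')[:,:,::-1]
cv2.imwrite('pics/t6.png',t);cv2.imwrite('pics/s6.png',s)
o=np.hstack([cv2.resize(t[165:215,150:200],(400,400),interpolation=2),cv2.resize(s[150:200,340:410],(400,286),interpolation=2)if 0 else cv2.copyMakeBorder(cv2.resize(s[150:200,340:406],(396,300),interpolation=2),0,100,0,4,0)])
o=np.vstack([o,np.hstack([cv2.resize(s[155:195,338:363],(375,600),interpolation=2)[:200],cv2.resize(s[155:195,338:363],(425,200))])]) if 0 else o
cv2.imwrite('pics/c6.png',cv2.resize(o,(800,400)))
E
```

```text
clock: 9.25
tcp_pos: [0.5575, 0.2241, 0.0637]
orientation: [-0.0, -0.135, 0.991, 0.0]
wrist_force: [-5.3, -0.8, 8.3]
finger_gap: 0.0309
grip_force: 62.3
clock: 9.67
tcp_pos: [0.5761, 0.2293, 0.0637]
orientation: [-0.0, -0.135, 0.991, 0.0]
wrist_force: [-5.7, -1.5, 7.2]
finger_gap: 0.0308
grip_force: 62.1
clock: 10.08
tcp_pos: [0.5767, 0.2294, 0.0637]
orientation: [0.001, -0.135, 0.991, 0.0]
wrist_force: [-2.1, -1.2, 5.4]
finger_gap: 0.0311
grip_force: 62.0
[0.57667433 0.22940139 0.06370584] [-2.11750087 -1.18781043  5.41605734] [ 7.06245972e-04 -1.35209335e-01  9.90816789e-01  1.65332365e-04]
```

View pics/c6.png

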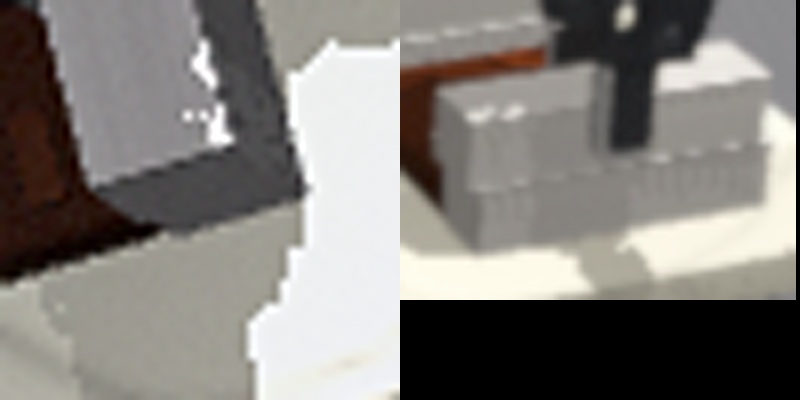

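```bash
python3 - <<'E'
from edge import *
s=cv2.imread('pics/s6.png',0)
print('right'); print(s[158:188,394:406])
print('left near corner'); print(s[166:194,343:358])
t=cv2.imread('pics/t6.png',0); print('top -x end / -y side'); print(t[180:198,158:192])
g=np.array([.5767,.2294,0]);C=corners(g,.076,15.54)
for l in(-1,1):
    for h in(0,.028,.056): p=C[l,-1]-[0,0,h]; print(l,h,proj('side',p).round(2),proj('top',p).round(2))
E
```

```text
right
[[232 224 200 168 148 140 139 139 139 138 139 139]
 [233 232 228 211 181 153 141 138 138 138 139 139]
 [232 231 230 228 215 189 158 141 138 138 138 139]
 [232 231 232 231 230 222 196 159 140 139 139 138]
 [232 227 223 221 220 220 213 183 144 138 139 139]
 [219 203 181 163 156 155 157 149 140 139 139 139]
 [156 153 144 141 144 144 146 144 139 138 138 139]
 [140 145 141 142 145 143 145 145 140 139 139 139]
 [143 147 147 147 147 147 152 151 145 141 139 140]
 [146 147 146 146 146 148 165 185 175 150 141 140]
 [145 145 145 145 145 148 179 223 223 187 156 143]
 [144 144 145 144 144 151 194 235 246 231 200 166]
 [144 143 144 144 143 153 206 240 250 249 238 210]
 [144 144 144 143 143 153 204 239 250 251 249 240]
 [144 144 143 142 143 154 203 236 247 251 251 250]
 [151 156 150 141 140 155 201 221 238 249 249 248]
 [160 171 156 133 130 139 154 183 227 245 244 241]
 [135 138 135 131 132 138 149 190 228 242 241 238]
 [133 132 134 133 134 137 151 200 232 240 238 237]
 [135 134 136 136 137 142 154 199 230 237 236 237]
 [139 135 140 140 141 145 155 202 230 234 234 238]
 [139 135 139 138 140 1
[... 4313 characters left out ...]
 157 156 157 156 153 150 241 241 238 239]
 [  9   9   6   2   9  15  23  31  87  89 159 160 156 155 158 154 157 156
  154 156 158 153 156 158 158 156 155 155 160 157 239 240 239 238]
 [  5  12  12  33  30  85 119 161 161 159 155 156 154 154 154 154 155 154
  155 155 155 156 157 156 156 155 155 151 245 245 240 238 240 239]
 [ 30  52  82 159 161 159 156 154 155 152 154 153 154 155 152 154 155 154
  154 155 155 154 154 159 156 157 156 151 242 242 239 239 238 239]]
-1 0 [350.31 170.53] [177.94 182.91]
-1 0.028 [349.79 182.5 ] [183.65 187.69]
-1 0.056 [349.28 194.14] [188.96 192.15]
1 0 [400.05 162.37] [161.32 118.52]
1 0.028 [398.88 174.05] [167.45 125.36]
1 0.056 [397.74 185.42] [173.17 131.76]
```

The steps in both views (bar and guide verticals in the side view at columns 350.8 and 353.2 on the left, 399.8 and 401.1 on the right) show about 4.5 mm still to slide. Slide 4 mm more and measure again.

```bash
python3 -m inch '[-0.1,0,0,0,-0.15,0,0,0,-0.15,0,0,0,0,0,0,0,0,0,0,0]'
python3 - <<'E'
from edge import *
st=get_state(); print(st['tcp_pos'],st['wrist_force'])
for n in('top','side'): cv2.imwrite(f'pics/{n}7.png',eyes.read_camera(n)[:,:,::-1])
t0,s0,t7,s7=[cv2.imread('pics/'+f,0) for f in('top0.png','side0.png','top7.png','side7.png')]
p=st['tcp_pos']; B=corners(p,.076,15.54); G=corners(p,.048,15.54); Z=corners(p,.020,15.54)
f=lambda *a,**k:(lambda r:r and (float(r[0]),float(r[1])))(off(*a,**k))
print('-y edges top cam: bar',f(t7,'top',B[-1,-1],B[1,-1],f=(.05,.3)),'gtop0',f(t0,'top',G[-1,-1],G[1,-1],r=4),'gbot0',f(t0,'top',Z[-1,-1],Z[1,-1],r=3),'gbot7',f(t7,'top',Z[-1,-1],Z[1,-1],f=(.05,.25),r=3))
print('+y edges top cam: gtop0',f(t0,'top',G[-1,1],G[1,1]),'bar7',f(t7,'top',B[-1,1],B[1,1],f=(.05,.25)))
print('-x edges top cam: bar7',f(t7,'top',B[-1,-1],B[-1,1]),'gtop0',f(t0,'top',G[-1,-1],G[-1,1]),'gbot0',f(t0,'top',Z[-1,-1],Z[-1,1]),'gbot7',f(t7,'top',Z[-1,-1],Z[-1,1]))
print('-y edges side cam: bar7',f(s7,'side',B[-1,-1],B[1,-1],r=3,f=(.7,.97)),'gtop0',f(s0,'side',G[-1,-1],G[1,-1],r=3),'gbot0',f(s0,'side',Z[-1,-1],Z[1,-1],r=4),'gbot7',f(s7,'side',Z[-1,-1],Z[1,-1],r=4))
for nm,l,w in(('+x-y',1,-1),('-x-y',-1,-1),('-x+y',-1,1)):
    print('vert',nm,'bar7',f(s7,'side',B[l,w],G[l,w],f=(.25,.9),r=4),'g7',f(s7,'side',G[l,w],Z[l,w],f=(.1,.8),r=4),'g0',f(s0,'side',G[l,w],Z[l,w],f=(.1,.8),r=4))
E
```

```text
clock: 10.6
tcp_pos: [0.58, 0.2304, 0.0637]
orientation: [0.0, -0.135, 0.991, 0.0]
wrist_force: [-4.7, -1.3, 7.1]
finger_gap: 0.0308
grip_force: 62.0
[0.58000707 0.23035951 0.06372463] [-4.65269729 -1.30643762  7.11286674]
-y edges top cam: bar (0.5, 0.22) gtop0 (0.0, 1.59) gbot0 (-0.25, 0.2) gbot7 (-0.25, 0.2)
+y edges top cam: gtop0 (0.25, 0.2) bar7 (0.75, 0.22)
-x edges top cam: bar7 (0.25, 0.18) gtop0 (1.0, 0.21) gbot0 (1.0, 0.59) gbot7 (1.25, 1.04)
-y edges side cam: bar7 (0.0, 0.22) gtop0 (-0.5, 0.22) gbot0 (-1.25, 0.21) gbot7 (-1.0, 0.68)
vert +x-y bar7 (-1.0, 0.6) g7 (-0.75, 0.22) g0 (-0.75, 0.21)
vert -x-y bar7 (-1.0, 0.12) g7 (1.25, 2.3) g0 (2.25, 1.99)
vert -x+y bar7 (-1.25, 0.11) g7 (-1.0, 1.27) g0 (-0.5, 1.69)
```

```bash
python3 -m inch '[0,0.05,0,0,-0.05,0.05,0,0,0,0,0,0,0,0,0,0,0,0,0,0]'
python3 - <<'E'
from edge import *
st=get_state(); print(st['tcp_pos'],st['wrist_force'])
for n in('top','side'): cv2.imwrite(f'pics/{n}8.png',eyes.read_camera(n)[:,:,::-1])
s=cv2.imread('pics/side8.png',0)
print(s[168:193,343:359]);print(s[164:186,396:405])
E
```

```text
clock: 11.12
tcp_pos: [0.5804, 0.2309, 0.0637]
orientation: [0.0, -0.135, 0.991, -0.0]
wrist_force: [-3.4, -2.6, 6.5]
finger_gap: 0.0309
grip_force: 62.1
[0.58040518 0.23087531 0.06372343] [-3.37197484 -2.60757826  6.52640139]
[[ 34  35  35  55 113 125 111 111 124 146 174 188 189 186 172 164]
 [ 34  34  36  46  92 110 109 109 112 135 192 216 219 214 187 156]
 [ 34  35  36  45  87 107 108 110 111 116 141 156 159 154 142 139]
 [ 36  37  37  45  87 107 109 110 111 113 129 141 143 137 132 138]
 [ 35  35  36  45  87 107 109 110 111 113 126 140 144 139 134 139]
 [ 35  33  35  45  86 107 109 110 111 112 127 141 144 142 137 138]
 [ 32  30  33  45  86 107 110 111 110 110 129 141 143 142 139 140]
 [ 32  31  33  47  85 106 111 110 111 109 128 142 143 143 143 142]
 [ 27  30  31  41  79 106 110 111 109 110 129 142 143 143 143 144]
 [ 22  28  28  45  89 111 113 111 109 110 129 142 144 143 143 143]
 [ 23  24  26  41  88 109 114 113 110 110 130 142 143 143 143 143]
 [ 22  24  23  40  86 109 111 111 111 112 132 144 144 142 145 146]
 [ 34  22  22  37  87 108 110 110 110 116 146 161 153 145 147 150]
 [
[... 961 characters left out ...]
145 145 145 145 145 152 179 180 157]
 [145 144 145 144 145 164 219 228 200]
 [143 144 143 143 146 173 227 247 238]
 [144 143 143 143 147 175 228 249 250]
 [143 142 145 146 158 183 229 249 251]
 [149 140 144 150 174 195 230 248 249]
 [154 129 132 133 141 174 222 242 244]
 [140 132 136 137 142 187 227 241 241]
 [139 135 140 140 150 200 232 240 238]
 [142 138 141 141 150 198 230 237 235]
 [145 140 141 141 152 201 230 234 234]
 [144 141 141 145 159 213 235 236 238]
 [144 144 144 145 162 214 236 239 242]
 [143 143 144 145 169 216 238 242 244]
 [142 143 142 146 171 218 240 243 244]
 [145 147 149 156 182 223 242 245 245]
 [172 182 188 193 213 234 243 245 246]
 [219 230 233 231 235 242 245 246 246]]
```

The ends agree to within about 0.5 mm in both views. One last 0.5 mm slide, then release and retreat straight up.

```bash
python3 -m inch '[-0.05,0,0,0,0,0,0,0,0,0,0,0,0,0,0,0,0,0,0,0]'
python3 -m inch '[0,0,0,0,0,0,0,0,0,0,0,0,0,0,0,0,0,0,0,0]' 0.4 20
python3 -m inch '[0,0,-0.3,0,0,0,-1,0,0,0,-2,0,0,0,-2.5,0,0,0,-2.5,0]'
python3 -m inch '[0,0,-2,0,0,0,-2,0,0,0,-1,0,0,0,0,0,0,0,0,0]'
python3 -m inch '[2,-3,-1,0,2,-3,0,0,2,-3,0,0,2,-3,0,0,2,-3,0,0]'
python3 -m inch '[2,-3,0,0,2,-3,0,0,2,-3,0,0,2,-3,0,0,0,0,0,0]'
python3 - <<'E'
from edge import *
for n in('top','side'): cv2.imwrite(f'pics/{n}9.png',eyes.read_camera(n)[:,:,::-1])
t,s=cv2.imread('pics/top9.png'),cv2.imread('pics/side9.png')
o=np.hstack([cv2.resize(t[95:245,60:210],(400,400),interpolation=2),cv2.resize(s[135:205,335:405],(400,400),interpolation=2)])
cv2.imwrite('pics/c9.png',o)
s=s[:,:,1];print(s[170:190,345:357]);print(s[164:184,397:405])
E
```

```text
clock: 11.63
tcp_pos: [0.5807, 0.231, 0.0637]
orientation: [0.0, -0.135, 0.991, -0.0]
wrist_force: [-3.8, -1.8, 7.1]
finger_gap: 0.0307
grip_force: 62.2
clock: 12.05
tcp_pos: [0.581, 0.2317, 0.0622]
orientation: [0.0, -0.135, 0.991, 0.0]
wrist_force: [-0.7, -0.3, -0.4]
finger_gap: 0.0598
grip_force: 0.0
clock: 12.47
tcp_pos: [0.5805, 0.2315, 0.1465]
orientation: [-0.0, -0.135, 0.991, -0.0]
wrist_force: [0.4, -0.2, -0.3]
finger_gap: 0.0598
grip_force: 0.0
clock: 12.88
tcp_pos: [0.5812, 0.2316, 0.1957]
orientation: [0.001, -0.135, 0.991, 0.0]
wrist_force: [0.3, -0.1, -0.3]
finger_gap: 0.0598
grip_force: 0.0
clock: 13.3
tcp_pos: [0.5229, 0.0591, 0.2034]
orientation: [-0.002, -0.136, 0.991, 0.0]
wrist_force: [1.0, -0.4, 0.7]
finger_gap: 0.0597
grip_force: 0.0
clock: 13.72
tcp_pos: [0.4773, -0.0813, 0.2036]
orientation: [-0.002, -0.132, 0.991, -0.0]
wrist_force: [-0.7, -0.1, -0.5]
finger_gap: 0.0595
grip_force: 0.0
[[ 43  50  83 108 115 116 118 123 143 157 156 128]
 [ 45  51  85 109 115 117 119 120 129 140 141 117]
 [ 45  53  92 113 116 118 118 120 130 141 141 116]
 [ 42  51  94 114 117 1
[... 845 characters left out ...]
[[143 143 144 145 140 138 139 139]
 [145 142 144 146 142 139 139 139]
 [146 145 146 146 145 142 140 139]
 [146 145 145 145 145 144 143 141]
 [143 144 144 144 150 177 179 157]
 [144 144 143 144 160 219 229 201]
 [144 144 144 144 165 226 248 240]
 [143 142 143 147 175 229 251 251]
 [142 144 151 161 181 229 251 253]
 [140 145 161 178 188 229 251 253]
 [131 132 134 142 176 230 251 253]
 [132 138 136 143 193 236 252 252]
 [135 140 139 152 207 242 251 250]
 [138 140 140 151 206 240 249 247]
 [139 141 140 153 208 238 244 246]
 [140 141 143 159 214 237 242 248]
 [144 144 144 161 214 237 241 247]
 [144 143 145 169 217 239 243 245]
 [143 143 146 171 219 241 244 245]
 [148 150 156 183 224 242 245 246]]
```

View pics/c9.png

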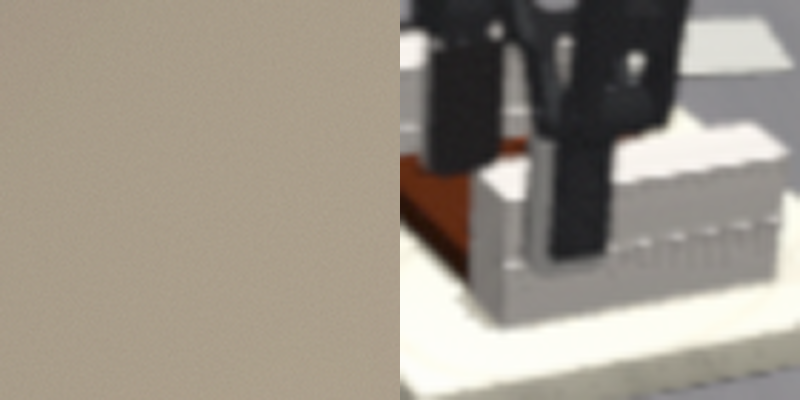

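The side view shows the bar flush with the guide at both ends, its verticals continuous at columns 353 and 401. The gripper is clear, but the arm covers the top camera. I'll move it aside for one numeric lateral check.

```bash
python3 -m inch '[0,-3.5,0,0,0,-3.5,0,0,0,-3.5,0,0,0,-3.5,0,0,0,-3.5,0,0]'
python3 -m inch '[0,-3.5,0,0,0,-3.5,0,0,0,-2,0,0,0,0,0,0,0,0,0,0]'
python3 - <<'E'
from edge import *
for n in('top','side'): cv2.imwrite(f'pics/{n}10.png',eyes.read_camera(n)[:,:,::-1])
t0,s0,t,s=[cv2.imread('pics/'+f,0) for f in('top0.png','side0.png','top10.png','side10.png')]
p=(.581,.2317);B=corners(p,.076,15.54); G=corners(p,.048,15.54); Z=corners(p,.02,15.54)
E={'-y':((-1,-1),(1,-1)),'+y':((-1,1),(1,1)),'-x':((-1,-1),(-1,1))}
for e,(a,b) in E.items():
    for lo,hi in((.1,.5),(.5,.9)):
        print(e,(lo,hi),'bar top',off(t,'top',B[a],B[b],f=(lo,hi),r=3)[:2],'guide0 top',off(t0,'top',G[a],G[b],f=(lo,hi),r=3)[:2],'gbot',off(t0,'top',Z[a],Z[b],f=(lo,hi),r=3)[:2],'| side bar',off(s,'side',B[a],B[b],f=(lo,hi),r=3)[:2],'guide0',off(s0,'side',G[a],G[b],f=(lo,hi),r=3)[:2])
E
```

```text
clock: 14.23
tcp_pos: [0.5274, -0.2451, 0.2041]
orientation: [-0.0, -0.136, 0.991, 0.001]
wrist_force: [0.4, 0.6, 0.2]
finger_gap: 0.0597
grip_force: 0.0
clock: 14.65
tcp_pos: [0.5512, -0.3314, 0.2033]
orientation: [-0.001, -0.135, 0.991, 0.001]
wrist_force: [-1.2, 0.4, 0.2]
finger_gap: 0.0595
grip_force: 0.0Traceback (most recent call last):
  File "<stdin>", line 8, in <module>
TypeError: 'NoneType' object is not subscriptable
```

```bash
python3 - <<'E'
from edge import *
t0,s0,t,s=[cv2.imread('pics/'+f,0) for f in('top0.png','side0.png','top10.png','side10.png')]
p=(.581,.2317);B=corners(p,.076,15.54); G=corners(p,.048,15.54)
E={'-y':((-1,-1),(1,-1)),'+y':((-1,1),(1,1)),'-x':((-1,-1),(-1,1))}
f=lambda *a,**k:(lambda r:r and (float(r[0]),float(r[1])))(off(*a,**k,r=3))
for e,(a,b) in E.items():
    for w in((.1,.5),(.5,.9)):
        print(e,w,'top bar',f(t,'top',B[a],B[b],f=w),'g0',f(t0,'top',G[a],G[b],f=w),'side bar',f(s,'side',B[a],B[b],f=w),'g0',f(s0,'side',G[a],G[b],f=w))
o=np.hstack([cv2.resize(cv2.imread('pics/top10.png')[95:245,60:210],(400,400),interpolation=2),cv2.resize(cv2.imread('pics/side10.png')[125:205,325:405],(400,400),interpolation=2)]);cv2.imwrite('pics/c10.png',o)
E
```

```text
-y (0.1, 0.5) top bar None g0 (0.5, 0.23) side bar (0.0, 0.22) g0 (-0.25, 0.24)
-y (0.5, 0.9) top bar None g0 (0.25, 0.2) side bar (0.0, 0.2) g0 (0.0, 0.22)
+y (0.1, 0.5) top bar None g0 (1.0, 0.22) side bar (-0.75, 0.21) g0 (-0.75, 0.19)
+y (0.5, 0.9) top bar None g0 (0.75, 0.25) side bar (-0.75, 0.9) g0 (-1.0, 0.27)
-x (0.1, 0.5) top bar None g0 (0.5, 0.2) side bar (1.0, 0.0) g0 (1.25, 0.09)
-x (0.5, 0.9) top bar None g0 (0.25, 0.22) side bar (1.0, 0.17) g0 (1.0, 0.22)
```

View pics/c10.png

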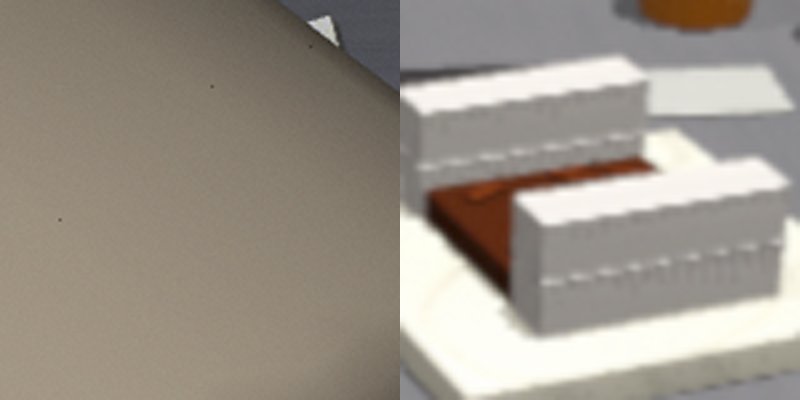

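The side view shows the bar stacked flush on the guide, just like the doubled one: faces continuous, ends aligned, and edge offsets of bar and guide equal within 0.25 px. The robot is clear, so I'm handing in.

```bash
python3 -c "
from workcell import env; print(env.hand_in())"
```

```text
the job is handed in; nothing more can be done
None
```

I laid the medium bar on the guide with about 42 mm overhanging, slid it lengthwise until its ends looked flush (about 0.5 mm, side camera; the arm blocked a final top-camera check), released it and handed the job in at about 15 s.

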